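# Fetch the cover-slip carton from behind the stain jar

## Task

The green carton of cover slips stands in its grey stock bin behind the white stain jar. Take the jar out first and set it aside upright on the bare worktop, then lift out the green carton and stand it upright inside the blue tray. Leave the jar on the worktop, and leave the white-and-green label carton in the other bin where it is.

Things in the scene. Friction and masses are not known exactly. Their poses are not given: they have to be found in the camera images.
- stain_jar: White round jar: body 60 mm in diameter up to 62 mm height, then a 48 mm cap, 76 mm high in all. Origin: centre of underside, z up; yaw means nothing. Starts within 5 mm of the carton's front, on the same 6 mm bin floor; the bin walls around it are only 18 mm high, so grip its body along the carton's y. Worktop bare 120 mm ahead (-x) of the bin: jar centre 150 to 175 mm from the carton's is clear.
- green_box: Green carton 55 (x) by 75 (y) by 85 mm high. Origin: centre of underside, z up; -x faces the jar and bin front. On the 6 mm floor of a fixed grey bin, 150 by 108 mm outside, its centre 27 mm behind the bin's, axes within 3 deg. Bin walls beside it 85 mm high, too close for fingers; the wall 15 mm behind it 30 mm. Grip across the 55 mm, front to back, once the jar is out.
- tray: Fixed blue open tray, 158 mm (its x) by 198 mm (its y) outside, rim 18 mm high, walls and floor 4 mm thick. Origin: centre of its underside, z up. Empty at the start.
- label_carton: White carton with a green corner, 43 by 94 by 71 mm, behind a white card box in a second grey bin of the same kind. Origin: centre of its underside. To be left alone.
Mind the look-alikes: they are no part of the job. What is shaped like the stain_jar but yellow is not meant.

How it is judged:
By the outcome, as a careful person would: the job done as asked, in the order asked, and still so for the second after the job is handed in, with the robot touching nothing.
It also fails if it takes over 58 s, if anything falls off the work surface, if the arm or the gripper's body presses on something with over 40 N, if the wrist force passes 120 N, or if a joint passes its speed limit or range.

## Robot

A 6-joint arm with a two-finger parallel gripper is mounted at the origin on a cart in front of the work surface, level with it; the furniture and walls round the work are solid. World frame = base frame: x ahead of the robot, y to its left, z up, the work surface at z = 0. Lengths are in m, angles in rad, forces in N, time in s.
With the tool pointing down it reaches from about 0.25 to 0.725 m from the base axis. Payload 4 kg.
Tool frame: the origin (TCP) lies between the finger pads; the fingertips stand 17 mm ahead of it and the grasp point (between the pads) lies 2 mm behind it; z points along the fingers, y is the direction in which the jaws open and shut (so a half turn about z gives the same grasp; the last joint's range is limited). The gripper opens to 85 mm and grips with 20 to 120 N. Pads are 22 mm wide; open, the fingers measure 114 mm over their backs; the gripper's body (76 mm by 85 mm) begins 54 mm behind the grasp point. The pads swing forward as they close: fully open they stand 13 mm farther back than shut.
Start: joints at [1.317, 0.241, 0.005, 1.335, 0, 1.571], TCP at [0.126, 0.484, 0.248] pointing down, gripper open.
Joint ranges: [-2.72, 2.72], [-1.05, 1.87], [-1.09, 1.28], [-1.99, 2.15], [-1.42, 1.44], [-3.14, 3.14]. Speed limits (rad/s): [2.79, 2.79, 3.14, 3.14, 3.14, 3.14].

## Interface

Orientations are given as a unit quaternion [x, y, z, w].
In Python, from workcell import readout, viewer, order gives the robot as it stands. The module is installed in compiled form; this text tells all that it offers.
- The arm moves only by the shell command python3 -m crank 'ROWS'. ROWS is text: rows parted by semicolons, each of 7 numbers parted by spaces: the shift along the tool's x, y, z in m, then the turn, a rotation vector about the tool's x, y, z in rad, then the gripper's target within -1 to 1 (shut at 1, half-way at 0, fully open at -1). A call has 1 to 20 rows; each row shifts and turns the pose as measured when the row begins, along the tool's axes as they then stand; what a row does not reach is not made up. A row lasts 1/12 s, in which the tool goes at most 41.7 mm and 7.16 degrees, less where a joint would pass 70% of its speed; a pose out of reach is approached as far as the arm can. A call with a gripper value outside its range is refused whole. The fingers move at their own pace and stop on an object; the grip force is fixed at half the most. Time passes only in rows, so rows that do not move let the fingers close. It gives the time, the measured TCP pose, the force and the opening at its end, in the units of the state.
- readout.get_obs(): the state, without advancing time (a new reading comes with each control period).
- viewer.camera(name): name is "scene" or "side" or "wrist"; returns the picture (384x512x3 uint8, red, green, blue); there is no depth.
- viewer.calibration(name): a dict with "fx", "fy", "cx", "cy" (pixels), "eye" and "rotation" of the camera in the world. Camera axes: x right, y down, z forward; pixel columns grow to the right and rows downward; lengths in m; the calibration is good to about 2 mm. A picture is of the moment at which its call begins: read the wrist's pose just before it. calibration takes no time and is no camera call; for the wrist camera it gives the pose at the moment of the call.
- order.job_done(): hands the job in, once; it reports no verdict.
The state is a dict: "clock": time; "joint_pos": joint angles; "joint_vel": joint speeds; "tau": joint torques, N m; "eef_pos": TCP position; "tool_rot": TCP orientation; "ft_force": force on the tool from outside, world axes, zero at the start; "ft_torque": the same for the moment, N m; "grip_width": finger opening in m.
Only numpy, scipy, OpenCV 4.12 (cv2) and the standard library are available. Lean on these libraries where they do the work, as an engineer would, in place of code of your own. Each camera call takes 0.05 s, during which the arm holds its last target. There are 200 camera calls.

## Working session

There is one attempt and no reset: what is moved stays moved. The work goes in short steps, Python scripts to look and compute and a shell command to move; the robot and the scene stay as the last step left them, time stands still between calls to the robot, and variables do not carry over. Pictures are saved under pics/ and viewed, about 8 in all and at most 12, crops included, and the job is handed in when it is done.

```bash
mkdir -p pics; cat > h.py <<'E'
import numpy as np, cv2
from workcell import readout, viewer, order
from scipy.spatial.transform import Rotation as R
def snap(cam,fn,crop=None,s=1):
    im=viewer.camera(cam); np.save('pics/'+fn+'.npy',im)
    save(fn,fn,crop,s)
def save(src,fn,crop=None,s=1):
    im=np.load('pics/'+src+'.npy')
    if crop: im=im[crop[1]:crop[3],crop[0]:crop[2]]
    im=cv2.resize(im,None,fx=s,fy=s,interpolation=cv2.INTER_CUBIC)
    cv2.imwrite('pics/'+fn+'.png',im[:,:,::-1])
def onplane(c,u,v,z):
    Rm=np.array(c['rotation']);d=Rm@np.array([(u-c['cx'])/c['fx'],(v-c['cy'])/c['fy'],1]);e=np.array(c['eye'])
    return e+d*(z-e[2])/d[2]
def proj(c,p):
    q=np.array(c['rotation']).T@(np.array(p)-np.array(c['eye']));return [c['fx']*q[0]/q[2]+c['cx'],c['fy']*q[1]/q[2]+c['cy']]
E
python3 - <<'E'
from h import *
a=viewer.camera('scene');np.save('pics/s1.npy',a)
b=viewer.camera('side');np.save('pics/d1.npy',b)
cv2.imwrite('pics/s1.png',cv2.resize(a,(780,585))[:,:,::-1]);cv2.imwrite('pics/d1.png',cv2.resize(b,(780,585))[:,:,::-1])
for n in('scene','side','wrist'):print(n,viewer.calibration(n))
o=readout.get_obs();print(o)
E
```

```text
scene {'fx': 476.67103316979035, 'fy': 476.67103316979035, 'cx': 254.39714347644775, 'cy': 190.57709805659567, 'eye': array([ 0.01663405, -0.78464237,  1.04093172]), 'rotation': array([ 0.87927385, -0.30015664,  0.10868648, -0.35351201])}
side {'fx': 405.219718700208, 'fy': 405.219718700208, 'cx': 255.5962780346567, 'cy': 194.97239482347675, 'eye': array([ 0.59917393, -0.80963859,  0.7152085 ]), 'rotation': array([ 0.90827683,  0.05159385, -0.01493705, -0.41490741])}
wrist {'fx': 273.9557762688648, 'fy': 273.9557762688648, 'cx': 250.95014698930666, 'cy': 193.85408970798792, 'eye': array([0.05781442, 0.50171518, 0.37409911]), 'rotation': array([0.78300856, 0.60587007, 0.0853747 , 0.11193847])}
{'clock': 0.1, 'joint_pos': array([ 1.31695984e+00,  2.41326190e-01,  3.87735538e-03,  1.33518876e+00,
       -1.41139418e-06,  1.57079103e+00]), 'joint_vel': array([ 7.25430364e-04, -2.35810172e-03,  4.01315914e-03,  1.64864382e-03,
       -8.05420369e-05,  1.76770201e-03]), 'tau': array([ 5.22384516e-05, -3.73138118e+01,  2.53009808e+01,  1.08355997e-02,
       -4.82785174e-05,  6.82610874e-06]), 'eef_pos': array([0.12542929, 0.48347389, 0.24751468]), 'tool_rot': array([ 1.26575102e-01,  9.91956600e-01, -9.13316780e-04, -1.15834042e-04]), 'ft_force': array([0.24677731, 0.10297886, 0.66709464]), 'ft_torque': array([ 0.016597  ,  0.00790841, -0.0361964 ]), 'grip_width': 0.08548445239672833}
```

View pics/s1.png

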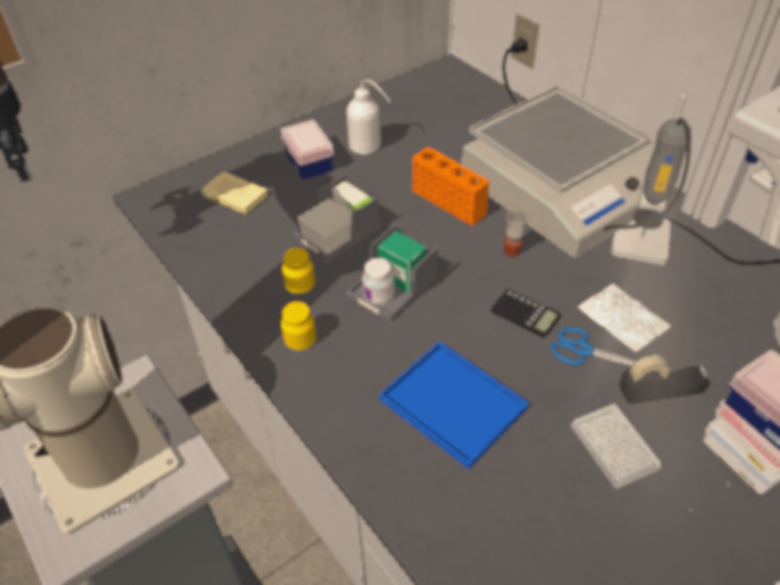

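View pics/d1.png

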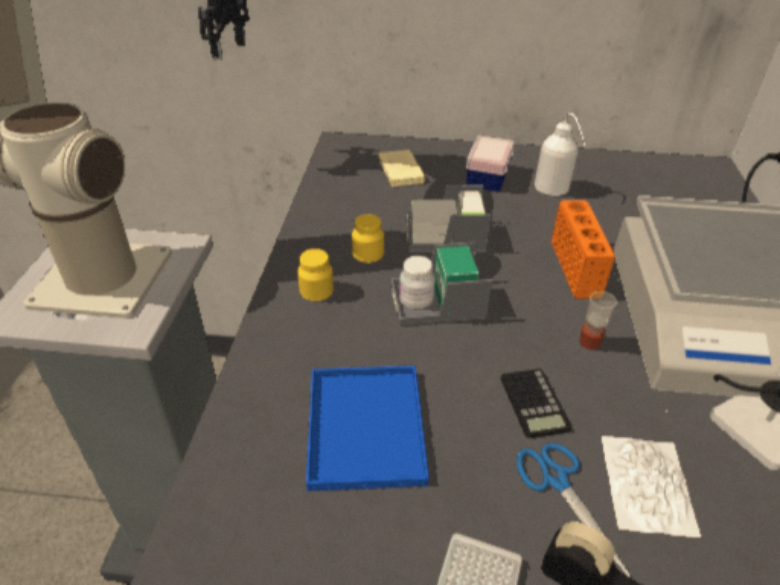

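The scene picture (780 px wide) shows the white jar at (377,282) and, behind it, the green carton at (402,262). The blue tray is at (455,403). In the side picture the jar is at (417,282), the carton at (457,265) and the tray at (368,427).

Look-alikes, in scene pixels:
- yellow jars at (298,271) and (298,325)
- white bottle at (363,120)
- white-and-green label carton at (352,195)
- white card box at (326,225)

I choose the white jar and the all-green carton. Next is one close crop of both cameras.

```bash
sed -i "s/Rm=np.array(c\['rotation'\])/Rm=R.from_quat(c['rotation']).as_matrix()/; s/q=np.array(c\['rotation'\]).T@/q=R.from_quat(c['rotation']).as_matrix().T@/" h.py
python3 - <<'E'
from h import *
a=np.load('pics/s1.npy');b=np.load('pics/d1.npy')
f=lambda i,x,y:cv2.resize(i[y:y+100,x:x+80],None,fx=5,fy=5,interpolation=cv2.INTER_CUBIC)
im=np.hstack([f(a,218,130),f(b,250,135)])
cv2.imwrite('pics/c1.png',im[:,:,::-1])
c=viewer.calibration('scene');d=viewer.calibration('side');k=512/780
# tray outer corners at rim
for p in [(440,344),(528,405),(469,465),(381,398)]:print('tray scene',onplane(c,p[0]*k,p[1]*k,.018).round(3))
for p in [(311,367),(417,366),(427,486),(308,487)]:print('tray side',onplane(d,p[0]*k,p[1]*k,.018).round(3))
E
```

```text
tray scene [ 0.578 -0.166  0.018]
tray scene [ 0.609 -0.359  0.018]
tray scene [ 0.456 -0.382  0.018]
tray scene [ 0.423 -0.195  0.018]
tray side [ 0.424 -0.186  0.018]
tray side [ 0.584 -0.164  0.018]
tray side [ 0.611 -0.369  0.018]
tray side [ 0.461 -0.388  0.018]
```

View pics/c1.png

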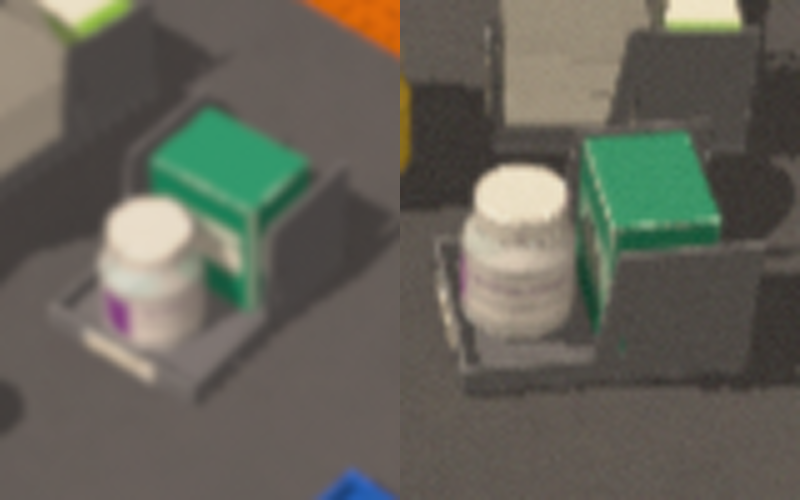

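The crop confirms a white jar in front of the all-green carton in one bin. The carton's top corners are clear in both halves. The label carton, white with a green corner, is in the other bin.

```bash
python3 - <<'E'
from h import *
c=viewer.calibration('scene');d=viewer.calibration('side')
S=lambda x,y,z:onplane(c,218+x/5-.4,130+y/5-.4,z)[:2]
D=lambda x,y,z:onplane(d,250+(x-400)/5-.4,135+y/5-.4,z)[:2]
a=np.array([S(*p,.091) for p in[(205,108),(310,160),(255,208),(152,158)]])
b=np.array([D(*p,.091) for p in[(687,133),(718,217),(617,228),(585,140)]])
for q in(a,b):
    e=np.roll(q,-1,0)-q;print(q.round(3).tolist(),q.mean(0).round(4),np.linalg.norm(e,axis=1).round(3),np.degrees(np.arctan2(e[:,1],e[:,0])).round(1))
print('jar',S(150,222,.082),D(521,187,.082))
o=readout.get_obs();print(R.from_quat(o['tool_rot']).as_matrix().round(3))
E
```

```text
[[0.651, 0.064], [0.672, -0.01], [0.622, -0.022], [0.601, 0.048]] [0.6364 0.02  ] [0.077 0.051 0.073 0.053] [ -74.7 -167.1  106.8   16.7]
[[0.651, 0.057], [0.667, -0.012], [0.618, -0.027], [0.599, 0.044]] [0.6339 0.0159] [0.071 0.052 0.073 0.054] [ -76.9 -163.1  105.2   13.8]
jar [0.57333045 0.01400256] [0.5682307  0.01202073]
[[-0.968  0.251 -0.   ]
 [ 0.251  0.968 -0.002]
 [-0.    -0.002 -1.   ]]
```

```bash
python3 -m crank '0 0 0 0 0 -.101 -1;0 0 0 0 0 -.101 -1;0 0 0 0 0 -.101 -1;0 0 0 0 0 -.101 -1;0 0 0 0 0 -.101 -1'; python3 -m crank '-.0175 -.0315 0 0 0 0 -1;-.0175 -.0315 0 0 0 0 -1;-.0175 -.0315 0 0 0 0 -1;-.0175 -.0315 0 0 0 0 -1;-.0175 -.0315 0 0 0 0 -1;-.0175 -.0315 0 0 0 0 -1;-.0175 -.0315 0 0 0 0 -1;-.0175 -.0315 0 0 0 0 -1;-.0175 -.0315 0 0 0 0 -1;-.0175 -.0315 0 0 0 0 -1;-.0175 -.0315 0 0 0 0 -1;-.0175 -.0315 0 0 0 0 -1;-.0175 -.0315 0 0 0 0 -1;-.0175 -.0315 0 0 0 0 -1;-.0175 -.0315 0 0 0 0 -1;-.0175 -.0315 0 0 0 0 -1;-.0175 -.0315 0 0 0 0 -1;-.0175 -.0315 0 0 0 0 -1;0 0 0 0 0 0 -1'
cat > st.py <<'E'
from h import *
import sys
o=readout.get_obs();M=R.from_quat(o['tool_rot']).as_matrix();p=o['eef_pos']
print('t',round(o['clock'],2),'p',p.round(4),'x',M[:,0].round(3),'y',M[:,1].round(3),'z',M[:,2].round(3),'q',o['joint_pos'].round(2),'F',o['ft_force'].round(1),'w',round(o['grip_width'],4))
if len(sys.argv)>3: print('tool delta',(M.T@(np.array(list(map(float,sys.argv[1:4])))-p)).round(4))
E
python3 st.py .571 .011 .25
python3 - <<'E'
from h import *
c=viewer.calibration('wrist');print(c)
snap('wrist','w1',None,1.55)
E
```

```text
clock: 0.52
eef_pos: [0.1249, 0.4817, 0.2447]
tool_rot: [-0.136, 0.991, -0.004, -0.002]
ft_force: [0.9, -0.2, 0.3]
grip_width: 0.0854
clock: 2.1
eef_pos: [0.6007, 0.0016, 0.2358]
tool_rot: [-0.143, 0.99, -0.006, -0.008]
ft_force: [-1.6, 0.7, -0.3]
grip_width: 0.0851
t 2.1 p [0.6007 0.0016 0.2358] x [-0.959 -0.283  0.018] y [-0.283  0.959 -0.01 ] z [-0.015 -0.015 -1.   ] q [ 0.01  0.46  0.29  1.41 -0.01 -0.28] F [-1.6  0.7 -0.3] w 0.0851
tool delta [ 0.0261  0.0173 -0.0139]
{'fx': 273.9557762688648, 'fy': 273.9557762688648, 'cx': 250.95014698930666, 'cy': 193.85408970798792, 'eye': array([ 0.53552881, -0.01632331,  0.3637084 ]), 'rotation': array([0.5928941 , 0.79440959, 0.10257142, 0.08287997])}
```

View pics/w1.png

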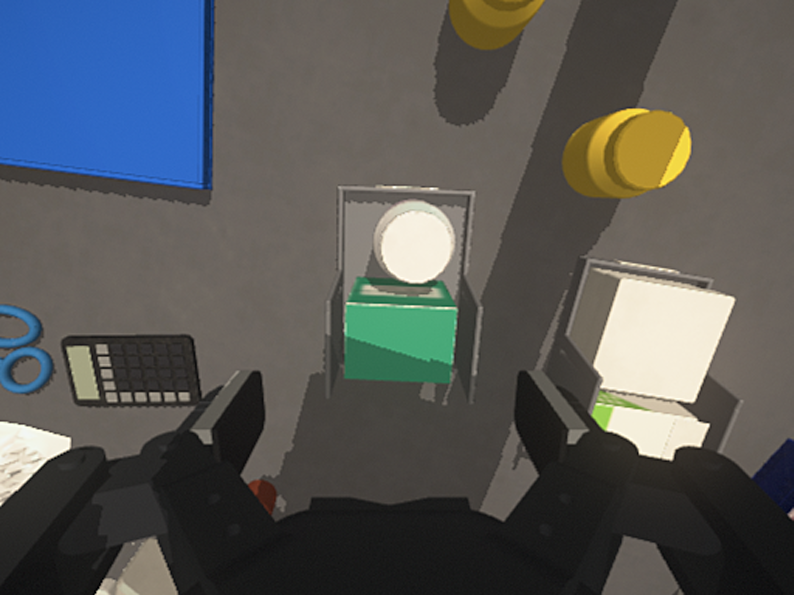

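The wrist view (scale 1.55) shows the jar cap top at (418,246). The carton's top corners are at (346,302), (456,307), (453,382) and (345,379). The yellow jars and the label bin are well away to the right.

```bash
python3 - <<'E'
from h import *
c=viewer.calibration('wrist')
W=lambda x,y,z:onplane(c,x/1.55,y/1.55,z)[:2]
print('jar',W(418,246,.082), 'cap width',np.linalg.norm(W(456,246,.082)-W(380,246,.082)))
q=np.array([W(*p,.091) for p in[(346,302),(456,307),(453,382),(345,379)]])
e=np.roll(q,-1,0)-q;print(q.round(3).tolist(),q.mean(0).round(4),np.linalg.norm(e,axis=1).round(3),np.degrees(np.arctan2(e[:,1],e[:,0])).round(1))
print('bin sides',W(337,187,.018),W(475,191,.018),W(332,295,.085),W(328,398,.085),W(478,303,.085),W(474,402,.085))
print('tray corner',W(208,187,.018))
E
```

```text
jar [0.56569776 0.01246683] cap width 0.05043331366893933
[[0.614, -0.023], [0.596, 0.048], [0.649, 0.064], [0.668, -0.009]] [0.6318 0.0199] [0.073 0.055 0.076 0.056] [ 103.9   16.7  -75.  -165.7]
bin sides [ 0.54675606 -0.05646972] [0.51878118 0.04858271] [ 0.61371863 -0.03367943] [ 0.68924761 -0.017119  ] [0.59071824 0.06293426] [0.66178566 0.08520301]
tray corner [ 0.57572992 -0.1541873 ]
```

```bash
cat >> st.py <<'E'
if len(sys.argv)>4:
    y=np.radians(float(sys.argv[4])); X=np.array([-np.cos(y),-np.sin(y),0]);Z=np.array([0,0,-1.]);T=np.c_[X,np.cross(Z,X),Z]
    print('turn',R.from_matrix(M.T@T).as_rotvec().round(4))
E
python3 st.py .569 .0125 .15 15
```

```text
t 2.15 p [0.5988 0.0035 0.2358] x [-0.959 -0.284  0.02 ] y [-0.284  0.959 -0.008] z [-0.017 -0.013 -1.   ] q [ 0.01  0.46  0.29  1.42 -0.01 -0.28] F [-0.2 -0.8 -0.8] w 0.0851
tool delta [0.0242 0.0178 0.0862]
turn [-0.008  -0.0198  0.0265]
```

```bash
python3 -m crank '.004 .003 .014 -.0013 -.0033 .0044 -1;.004 .003 .014 -.0013 -.0033 .0044 -1;.004 .003 .014 -.0013 -.0033 .0044 -1;.004 .003 .014 -.0013 -.0033 .0044 -1;.004 .003 .014 -.0013 -.0033 .0044 -1;.004 .003 .014 -.0013 -.0033 .0044 -1;0 0 0 0 0 0 -1;0 0 0 0 0 0 -1'; python3 st.py .569 .0125 .046 15
```

```text
clock: 2.82
eef_pos: [0.5621, 0.0187, 0.1466]
tool_rot: [-0.132, 0.991, 0.002, -0.004]
ft_force: [0.5, -1.0, 1.1]
grip_width: 0.0858
t 2.82 p [0.5621 0.0187 0.1466] x [-0.965 -0.261  0.007] y [-0.261  0.965  0.005] z [-0.008  0.003 -1.   ] q [ 0.03  0.43  0.    1.15  0.   -0.23] F [ 0.5 -1.   1.1] w 0.0858
tool delta [-0.0057 -0.0083  0.1005]
turn [ 0.005  -0.0069  0.0023]
```

```bash
python3 -m crank '-.0055 -.008 0 .005 -.0065 0 -1;0 0 0 0 0 0 -1;0 0 .012 0 0 0 -1;0 0 .012 0 0 0 -1;0 0 .012 0 0 0 -1;0 0 .012 0 0 0 -1;0 0 0 0 0 0 -1'; python3 st.py .569 .0125 .046 15
python3 - <<'E'
from h import *
snap('wrist','w2',(120,100,400,384),2)
E
```

```text
clock: 3.4
eef_pos: [0.5778, 0.0125, 0.1052]
tool_rot: [-0.132, 0.991, -0.001, 0.008]
ft_force: [-0.7, -0.9, 0.3]
grip_width: 0.0853
t 3.4 p [0.5778 0.0125 0.1052] x [-0.965 -0.262 -0.016] y [-0.262  0.965 -0.005] z [ 0.017 -0.    -1.   ] q [ 0.02  0.48 -0.04  1.04 -0.   -0.24] F [-0.7 -0.9  0.3] w 0.0853
tool delta [0.0094 0.0026 0.0591]
turn [-0.0045  0.0159  0.0037]
```

View pics/w2.png

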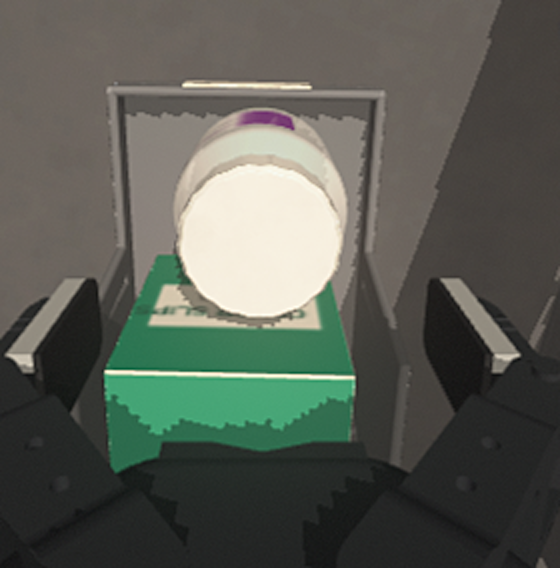

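The cap top centre is at crop (262,241), laterally midway between the pads at about (95,..) and (432,..).

```bash
python3 - <<'E'
from h import *
c=viewer.calibration('wrist')
print(onplane(c,120+131,100+120.5,.082), onplane(c,120+52.5,100+186,.091),onplane(c,120+177,100+188,.091))
E
python3 st.py .568 .0125 .1 15
```

```text
[0.5696175  0.00993944 0.082     ] [ 0.61949255 -0.02540987  0.091     ] [0.60094361 0.04717363 0.091     ]
t 3.45 p [0.5785 0.0125 0.1065] x [-0.965 -0.262 -0.018] y [-0.262  0.965 -0.005] z [ 0.018 -0.    -1.   ] q [ 0.02  0.48 -0.03  1.04 -0.   -0.24] F [ 0.8 -1.2  0.3] w 0.0854
tool delta [0.0102 0.0028 0.0063]
turn [-0.005   0.0176  0.0037]
```

```bash
python3 -m crank '.0085 0 0 -.005 .0165 .003 -1;0 0 0 0 0 0 -1;0 0 0 0 0 0 -1'; python3 st.py .570 .0105 .046 15
```

```text
clock: 3.7
eef_pos: [0.5719, 0.0098, 0.1095]
tool_rot: [-0.131, 0.991, -0.0, 0.002]
ft_force: [1.1, 1.2, 0.6]
grip_width: 0.0854
t 3.7 p [0.5719 0.0098 0.1095] x [-0.966 -0.259 -0.004] y [-0.259  0.966 -0.001] z [ 0.004  0.    -1.   ] q [ 0.02  0.47 -0.03  1.06  0.   -0.24] F [1.1 1.2 0.6] w 0.0854
tool delta [0.0019 0.0012 0.0635]
turn [-0.0007  0.0041  0.0001]
```

```bash
python3 -m crank '.002 0 .012 0 .004 0 -1;.002 0 .012 0 .004 0 -1;.002 0 .012 0 .004 0 -1;.002 0 .012 0 .004 0 -1;0 0 0 0 0 0 -1;0 0 0 0 0 0 -1'; python3 st.py .570 .0105 .046 15
```

```text
clock: 4.2
eef_pos: [0.5645, 0.0073, 0.0587]
tool_rot: [-0.13, 0.991, -0.001, -0.005]
ft_force: [0.7, 0.4, 0.1]
grip_width: 0.0857
t 4.2 p [0.5645 0.0073 0.0587] x [-0.966 -0.259  0.01 ] y [-0.259  0.966 -0.002] z [-0.009 -0.004 -1.   ] q [ 0.01  0.52 -0.1   0.96 -0.   -0.25] F [0.7 0.4 0.1] w 0.0857
tool delta [-0.0063  0.0017  0.0127]
turn [-0.0017 -0.0096 -0.0002]
```

```bash
python3 -m crank '-.005 .0015 .007 -.001 -.008 0 -1;0 0 .005 0 0 0 -1;0 0 0 0 0 0 -1;0 0 0 0 0 0 -1'; python3 st.py .570 .0105 .046 15
```

```text
clock: 4.53
eef_pos: [0.5696, 0.0105, 0.0455]
tool_rot: [-0.131, 0.991, -0.0, -0.0]
ft_force: [0.8, 0.1, 0.6]
grip_width: 0.0856
t 4.53 p [0.5696 0.0105 0.0455] x [-0.966 -0.259  0.   ] y [-0.259  0.966 -0.001] z [-0.    -0.001 -1.   ] q [ 0.02  0.54 -0.11  0.92 -0.   -0.24] F [0.8 0.1 0.6] w 0.0856
tool delta [-0.0004 -0.0001 -0.0005]
turn [-0.0006 -0.0003 -0.    ]
```

Now I close the gripper.

```bash
python3 -m crank '0 0 0 0 0 0 1;0 0 0 0 0 0 1;0 0 0 0 0 0 1;0 0 0 0 0 0 1;0 0 0 0 0 0 1;0 0 0 0 0 0 1;0 0 0 0 0 0 1;0 0 0 0 0 0 1;0 0 0 0 0 0 1'; python3 st.py .570 .0105 .16 15
```

```text
clock: 5.28
eef_pos: [0.5705, 0.0105, 0.0471]
tool_rot: [-0.131, 0.991, -0.0, 0.001]
ft_force: [-0.1, 0.1, -1.8]
grip_width: 0.0573
t 5.28 p [0.5705 0.0105 0.0471] x [-0.966 -0.259 -0.002] y [-0.259  0.966 -0.001] z [ 0.002 -0.001 -1.   ] q [ 0.02  0.54 -0.11  0.92 -0.   -0.24] F [-0.1  0.1 -1.8] w 0.0573
tool delta [ 0.0002 -0.     -0.1129]
turn [-0.0011  0.0021  0.0001]
```

```bash
python3 -m crank '0 0 -.006 0 0 0 1;0 0 -.010 0 0 0 1;0 0 -.012 0 0 0 1;0 0 -.012 0 0 0 1;0 0 -.01 0 0 0 1;0 0 0 0 0 0 1;0 0 0 0 0 0 1'; python3 st.py .4785 -.024 .1 15
```

```text
clock: 5.87
eef_pos: [0.5701, 0.0105, 0.1023]
tool_rot: [-0.131, 0.991, -0.0, 0.001]
ft_force: [0.7, 0.0, -2.0]
grip_width: 0.0575
t 5.87 p [0.5701 0.0105 0.1023] x [-0.966 -0.259 -0.002] y [-0.259  0.966 -0.001] z [ 0.002 -0.001 -1.   ] q [ 0.02  0.48 -0.05  1.05 -0.   -0.24] F [ 0.7  0.  -2. ] w 0.0575
tool delta [ 0.0974 -0.0096  0.0021]
turn [-0.001   0.0017  0.    ]
```

```bash
python3 -m crank '.006 -.001 0 0 0 0 1;.012 -.001 0 0 0 0 1;.015 -.002 0 0 0 0 1;.015 -.002 0 0 0 0 1;.015 -.002 0 0 0 0 1;.014 -.001 0 0 0 0 1;.010 0 0 0 0 0 1;0 0 0 0 0 0 1;0 0 0 0 0 0 1'; python3 st.py .4785 -.024 .044 15
python3 - <<'E'
from h import *
snap('side','d2',(200,100,400,250),3.5)
E
```

```text
clock: 6.62
eef_pos: [0.4789, -0.0227, 0.0982]
tool_rot: [-0.131, 0.991, -0.0, -0.003]
ft_force: [0.6, 0.6, -1.8]
grip_width: 0.0571
t 6.62 p [ 0.4789 -0.0227  0.0982] x [-0.966 -0.259  0.006] y [-0.259  0.966  0.001] z [-0.006 -0.001 -1.   ] q [-0.05  0.33 -0.29  0.95 -0.   -0.31] F [ 0.6  0.6 -1.8] w 0.0571
tool delta [ 0.0004 -0.0012  0.0542]
turn [ 0.0008 -0.0057  0.0002]
```

View pics/d2.png

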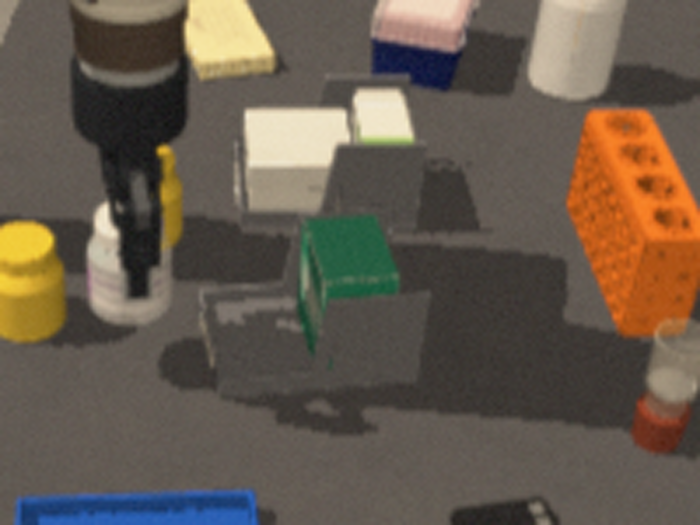

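The jar is held upright and clear of the bin, with its base at crop (130,318). The bin now holds only the green carton at (350,270), and the label bin is undisturbed. I lower the jar.

```bash
python3 -m crank '0 0 .01 0 -.003 0 1;0 0 .01 0 -.002 0 1;0 0 .01 0 0 0 1;0 0 .01 0 0 0 1;0 0 .005 0 0 0 1;0 0 0 0 0 0 1;0 0 0 0 0 0 1'; python3 st.py .4785 -.024 .041 15
```

```text
clock: 7.25
eef_pos: [0.4848, -0.0215, 0.0516]
tool_rot: [-0.132, 0.991, 0.0, 0.002]
ft_force: [0.9, -0.2, -1.6]
grip_width: 0.0575
t 7.25 p [ 0.4848 -0.0215  0.0516] x [-0.965 -0.261 -0.005] y [-0.261  0.965 -0.001] z [ 0.005  0.001 -1.   ] q [-0.04  0.39 -0.35  0.83  0.   -0.31] F [ 0.9 -0.2 -1.6] w 0.0575
tool delta [ 0.0068 -0.0008  0.0106]
turn [-0.0005  0.0049  0.0024]
```

```bash
python3 -m crank '.004 0 .004 0 .004 0 1;0 0 .003 0 0 0 1;0 0 0 0 0 0 1;0 0 .002 0 0 0 1;0 0 0 0 0 0 1'; python3 st.py .4785 -.024 .041 15
```

```text
clock: 7.67
eef_pos: [0.4824, -0.0225, 0.0433]
tool_rot: [-0.132, 0.991, -0.0, 0.002]
ft_force: [-0.8, 0.6, -1.0]
grip_width: 0.0575
t 7.67 p [ 0.4824 -0.0225  0.0433] x [-0.965 -0.262 -0.003] y [-0.262  0.965 -0.001] z [ 0.004 -0.    -1.   ] q [-0.05  0.4  -0.36  0.81 -0.   -0.31] F [-0.8  0.6 -1. ] w 0.0575
tool delta [ 0.0041 -0.0004  0.0023]
turn [-0.0014  0.0035  0.0028]
```

```bash
python3 -m crank '0 0 .0015 0 .003 0 1;0 0 .001 0 0 0 1;0 0 0 0 0 0 1'; python3 st.py .4785 -.024 .041 15
```

```text
clock: 7.92
eef_pos: [0.4828, -0.0226, 0.0411]
tool_rot: [-0.132, 0.991, -0.001, 0.001]
ft_force: [-0.1, -0.5, -0.9]
grip_width: 0.0576
t 7.92 p [ 0.4828 -0.0226  0.0411] x [-0.965 -0.261 -0.001] y [-0.261  0.965 -0.002] z [ 0.002 -0.001 -1.   ] q [-0.05  0.41 -0.36  0.8  -0.   -0.31] F [-0.1 -0.5 -0.9] w 0.0576
tool delta [ 0.0045 -0.0002  0.0001]
turn [-0.0018  0.0013  0.0026]
```

```bash
python3 -m crank '0 0 .001 0 0 0 1;0 0 0 0 0 0 1;0 0 0 0 0 0 -1;0 0 0 0 0 0 -1;0 0 0 0 0 0 -1;0 0 0 0 0 0 -1;0 0 0 0 0 0 -1;0 0 0 0 0 0 -1;0 0 0 0 0 0 -1;0 0 0 0 0 0 -1'; python3 st.py .4785 -.024 .041 15
```

```text
clock: 8.75
eef_pos: [0.4843, -0.0227, 0.0414]
tool_rot: [-0.132, 0.991, -0.001, 0.002]
ft_force: [0.3, -0.7, 0.5]
grip_width: 0.0849
t 8.75 p [ 0.4843 -0.0227  0.0414] x [-0.965 -0.261 -0.004] y [-0.261  0.965 -0.003] z [ 0.005 -0.002 -1.   ] q [-0.05  0.41 -0.36  0.8  -0.   -0.31] F [ 0.3 -0.7  0.5] w 0.0849
tool delta [0.0059 0.0002 0.0003]
turn [-0.0029  0.0045  0.0026]
```

```bash
python3 -m crank '0 0 -.008 0 0 0 -1;0 0 -.014 0 0 0 -1;0 0 -.02 0 0 0 -1;0 0 -.025 0 0 0 -1;0 0 -.025 0 0 0 -1;0 0 -.025 0 0 0 -1;0 0 -.02 0 0 0 -1;0 0 0 0 0 0 -1'; python3 -m crank '0 0 0 0 0 .12 -1;0 0 0 0 0 .12 -1;0 0 0 0 0 .12 -1;0 0 0 0 0 .12 -1;0 0 0 0 0 .12 -1;0 0 0 0 0 .12 -1;0 0 0 0 0 .12 -1;0 0 0 0 0 .12 -1;0 0 0 0 0 .12 -1;0 0 0 0 0 .12 -1;0 0 0 0 0 .12 -1;0 0 0 0 0 .12 -1;0 0 0 0 0 .08 -1;0 0 0 0 0 0 -1'; python3 st.py .636 .0185 .2 -75
```

```text
clock: 9.42
eef_pos: [0.4812, -0.0224, 0.1862]
tool_rot: [-0.132, 0.991, -0.001, -0.0]
ft_force: [0.5, 0.2, 0.5]
grip_width: 0.0855
clock: 10.58
eef_pos: [0.4778, -0.0222, 0.1867]
tool_rot: [0.613, 0.79, -0.001, -0.0]
ft_force: [0.2, 0.3, -0.2]
grip_width: 0.0852
t 10.58 p [ 0.4778 -0.0222  0.1867] x [-0.247  0.969 -0.001] y [ 0.969  0.247 -0.002] z [-0.002 -0.001 -1.   ] q [-0.05  0.24 -0.17  1.17 -0.    1.28] F [ 0.2  0.3 -0.2] w 0.0852
tool delta [ 0.0002  0.1633 -0.0136]
turn [-0.0018  0.0008 -0.0117]
```

```bash
python3 -m crank '0 .01 -.003 0 0 -.01 -1;0 .02 -.003 0 0 0 -1;0 .025 -.002 0 0 0 -1;0 .025 0 0 0 0 -1;0 .025 0 0 0 0 -1;0 .025 0 0 0 0 -1;0 .015 0 0 0 0 -1;0 .005 0 0 0 0 -1;0 0 0 0 0 0 -1;0 0 0 0 0 0 -1';python3 st.py .636 .0185 .056 -75
python3 - <<'E'
from h import *
print(viewer.calibration('wrist')['eye'])
snap('wrist','w3',None,1.55)
E
```

```text
clock: 11.42
eef_pos: [0.6234, 0.0188, 0.19]
tool_rot: [0.601, 0.799, -0.004, -0.004]
ft_force: [0.6, -0.7, 0.2]
grip_width: 0.0855
t 11.42 p [0.6234 0.0188 0.19  ] x [-0.277  0.961  0.002] y [ 0.961  0.277 -0.011] z [-0.011 -0.002 -1.   ] q [ 0.03  0.52  0.27  1.33 -0.    1.32] F [ 0.6 -0.7  0.2] w 0.0855
tool delta [-0.004   0.0135  0.1339]
turn [-0.011  -0.0014  0.0191]
[0.60603562 0.08724807 0.31670969]
```

View pics/w3.png

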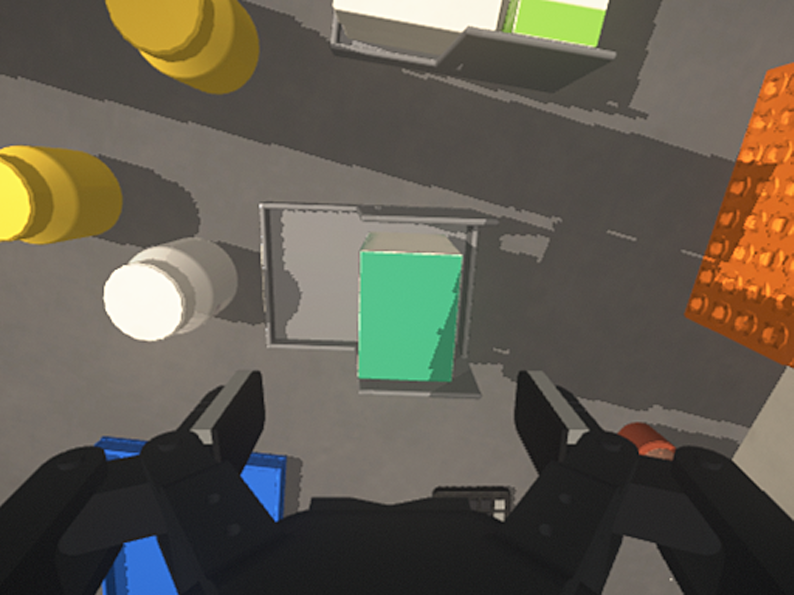

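The jar stands upright on the bare worktop, with its cap at (145,302). The carton is alone in its bin, top corners at (361,252), (463,256), (454,381) and (358,380), and the label bin above is untouched.

```bash
python3 - <<'E'
from h import *
c=viewer.calibration('wrist')
W=lambda x,y,z:onplane(c,x/1.55,y/1.55,z)[:2]
q=np.array([W(*p,.091) for p in[(361,252),(463,256),(454,381),(358,380)]])
e=np.roll(q,-1,0)-q;print(q.round(3).tolist(),q.mean(0).round(4),np.linalg.norm(e,axis=1).round(3),np.degrees(np.arctan2(e[:,1],e[:,0])).round(1))
print('jar',W(145,302,.076))
m=q.mean(0)
E
python3 st.py .636 .0185 .1 -75
```

```text
[[0.599, 0.046], [0.653, 0.059], [0.671, -0.013], [0.617, -0.028]] [0.6352 0.0161] [0.055 0.074 0.056 0.076] [  13.9  -75.2 -164.3  103.7]
jar [ 0.48338763 -0.02181059]
t 11.47 p [0.6231 0.0187 0.19  ] x [-0.277  0.961  0.002] y [ 0.961  0.277 -0.011] z [-0.011 -0.002 -1.   ] q [ 0.03  0.52  0.27  1.33 -0.    1.32] F [ 0.9  0.2 -0.1] w 0.0855
tool delta [-0.0039  0.0134  0.0898]
turn [-0.0112 -0.0015  0.0187]
```

```bash
python3 -m crank '-.002 .006 0 -.006 -.001 .01 -1;-.002 .006 0 -.005 0 .009 -1;0 0 0 0 0 0 -1;0 0 .012 0 0 0 -1;0 0 .015 0 0 0 -1;0 0 .015 0 0 0 -1;0 0 .008 0 0 0 -1;0 0 0 0 0 0 -1;0 0 0 0 0 0 -1';python3 st.py .635 .0175 .056 -75.3
```

```text
clock: 12.22
eef_pos: [0.6348, 0.0156, 0.1425]
tool_rot: [0.61, 0.792, 0.002, 0.002]
ft_force: [-0.6, -0.0, -0.2]
grip_width: 0.0853
t 12.22 p [0.6348 0.0156 0.1425] x [-0.255  0.967 -0.001] y [0.967 0.255 0.005] z [ 0.005  0.    -1.   ] q [0.02 0.56 0.21 1.21 0.   1.34] F [-0.6 -0.  -0.2] w 0.0853
tool delta [0.0019 0.0002 0.0865]
turn [0.005  0.0009 0.0009]
```

```bash
python3 -m crank '.002 0 .01 .003 0 0 -1;0 0 .012 0 0 0 -1;0 0 .01 0 0 0 -1;0 0 .005 0 0 0 -1;0 0 0 0 0 0 -1;0 0 0 0 0 0 -1';python3 st.py .635 .0175 .056 -75.3
```

```text
clock: 12.72
eef_pos: [0.6363, 0.018, 0.106]
tool_rot: [0.61, 0.792, 0.002, 0.003]
ft_force: [0.9, 0.1, 0.8]
grip_width: 0.085
t 12.72 p [0.6363 0.018  0.106 ] x [-0.255  0.967 -0.002] y [0.967 0.255 0.007] z [ 0.007 -0.    -1.   ] q [ 0.03  0.59  0.16  1.13 -0.    1.34] F [0.9 0.1 0.8] w 0.085
tool delta [-0.     -0.0017  0.05  ]
turn [0.007  0.0019 0.0009]
```

```bash
python3 -m crank '0 -.001 .008 .007 .001 0 -1;0 0 .01 .001 0 0 -1;0 0 .01 .001 0 0 -1;0 0 .01 0 0 0 -1;0 0 .005 0 0 0 -1;0 0 0 0 0 0 -1;0 0 0 0 0 0 -1';python3 st.py .635 .0175 .056 -75.3
python3 - <<'E'
from h import *
snap('wrist','w4',(150,130,380,384),2)
E
```

```text
clock: 13.3
eef_pos: [0.6356, 0.0177, 0.0587]
tool_rot: [0.611, 0.792, -0.001, -0.0]
ft_force: [-0.8, 0.5, -0.8]
grip_width: 0.0856
t 13.3 p [0.6356 0.0177 0.0587] x [-0.255  0.967 -0.001] y [ 0.967  0.255 -0.003] z [-0.002 -0.002 -1.   ] q [ 0.03  0.64  0.11  1.05 -0.    1.34] F [-0.8  0.5 -0.8] w 0.0856
tool delta [-0.     -0.0006  0.0027]
turn [-0.0025  0.001   0.0008]
```

View pics/w4.png

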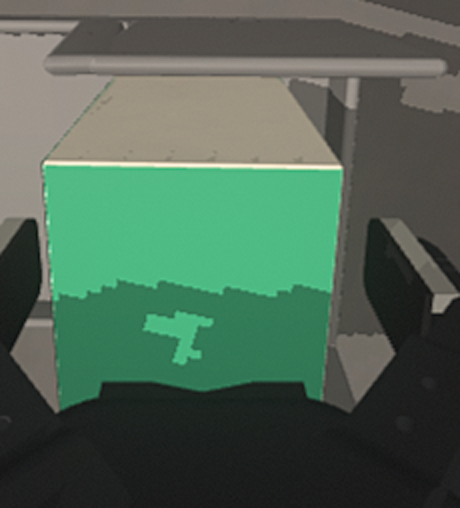

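Both pads straddle the carton: left pad edge at (38,270), right at (368,270), carton edges at (48,270) and (338,270). I shift slightly forward and close.

```bash
python3 -m crank '0 -.0025 .001 -.002 0 0 -1;0 0 0 0 0 0 1;0 0 0 0 0 0 1;0 0 0 0 0 0 1;0 0 0 0 0 0 1;0 0 0 0 0 0 1;0 0 0 0 0 0 1;0 0 0 0 0 0 1;0 0 0 0 0 0 1;0 0 0 0 0 0 1;0 0 0 0 0 0 1';python3 st.py .635 .0175 .18 -75.3
```

```text
clock: 14.27
eef_pos: [0.634, 0.017, 0.0598]
tool_rot: [0.611, 0.792, 0.001, 0.002]
ft_force: [-0.2, 0.3, -1.1]
grip_width: 0.0548
t 14.27 p [0.634  0.017  0.0598] x [-0.254  0.967 -0.002] y [0.967 0.254 0.003] z [ 0.003 -0.001 -1.   ] q [ 0.03  0.63  0.1   1.04 -0.    1.34] F [-0.2  0.3 -1.1] w 0.0548
tool delta [ 0.      0.0015 -0.1202]
turn [0.003  0.0017 0.0007]
```

```bash
python3 -m crank '0 0 -.005 0 0 0 1;0 0 -.01 0 0 0 1;0 0 -.012 0 0 0 1;0 0 -.015 0 0 0 1;0 0 -.015 0 0 0 1;0 0 -.015 0 0 0 1;0 0 -.015 0 0 0 1;0 0 -.015 0 0 0 1;0 0 -.01 0 0 0 1;0 0 0 0 0 0 1;0 0 0 0 0 0 1';python3 st.py .518 -.275 .175 -75.3
python3 - <<'E'
from h import *
snap('scene','s2',(200,110,360,310),3)
E
```

```text
clock: 15.18
eef_pos: [0.6336, 0.0171, 0.1844]
tool_rot: [0.611, 0.792, 0.002, 0.003]
ft_force: [0.2, -0.4, -1.2]
grip_width: 0.0544
t 15.18 p [0.6336 0.0171 0.1844] x [-0.254  0.967 -0.002] y [0.967 0.254 0.006] z [ 0.006 -0.001 -1.   ] q [ 0.03  0.53  0.27  1.3  -0.    1.34] F [ 0.2 -0.4 -1.2] w 0.0544
tool delta [-0.2531 -0.1862  0.0089]
turn [0.006  0.0024 0.0007]
```

View pics/s2.png

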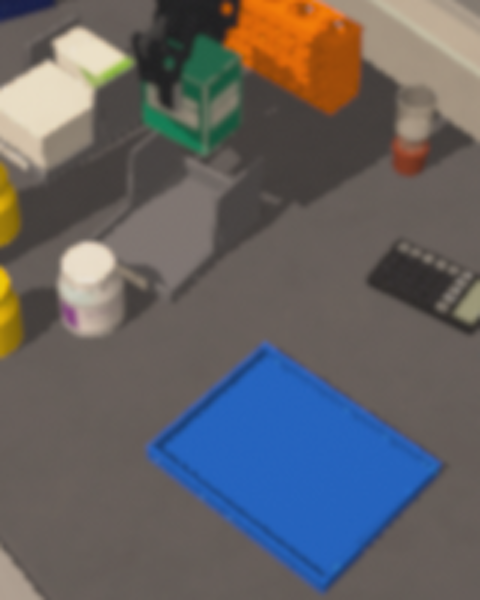

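The carton is lifted clear and upright at crop (195,95), the jar stands at (90,290), and the tray is empty with its centre near (295,465). I move over the tray.

```bash
python3 -m crank '-.008 -.006 0 .002 0 0 1;-.015 -.011 0 .002 0 0 1;-.022 -.016 0 .002 0 0 1;-.022 -.016 0 0 0 0 1;-.022 -.016 0 0 0 0 1;-.022 -.016 0 0 0 0 1;-.022 -.016 0 0 0 0 1;-.022 -.016 0 0 0 0 1;-.022 -.016 0 0 0 0 1;-.022 -.016 0 0 0 0 1;-.022 -.016 0 0 0 0 1;-.015 -.01 0 0 0 0 1;-.008 -.006 0 0 0 0 1;0 0 0 0 0 0 1;0 0 0 0 0 0 1';python3 st.py .518 -.276 .0585 -81
```

```text
clock: 16.48
eef_pos: [0.5058, -0.2797, 0.1698]
tool_rot: [0.611, 0.792, -0.007, -0.013]
ft_force: [0.7, 0.9, -1.3]
grip_width: 0.0545
t 16.48 p [ 0.5058 -0.2797  0.1698] x [-0.254  0.967  0.011] y [ 0.967  0.254 -0.027] z [-0.029  0.004 -1.   ] q [-0.5   0.46  0.11  1.25 -0.01  0.81] F [ 0.7  0.9 -1.3] w 0.0545
tool delta [-0.0007  0.0157  0.111 ]
turn [-0.0275 -0.0096  0.0999]
```

```bash
python3 -m crank '0 .007 0 -.013 -.005 .05 1;0 .005 0 -.011 -.004 .045 1;0 0 .008 0 0 0 1;0 0 .015 0 0 0 1;0 0 .015 0 0 0 1;0 0 .015 0 0 0 1;0 0 .012 0 0 0 1;0 0 0 0 0 0 1;0 0 0 0 0 0 1;0 0 0 0 0 0 1';python3 st.py .518 -.276 .0585 -81
```

```text
clock: 17.32
eef_pos: [0.5186, -0.265, 0.0975]
tool_rot: [0.641, 0.768, -0.001, -0.005]
ft_force: [0.5, 0.3, -1.0]
grip_width: 0.0543
t 17.32 p [ 0.5186 -0.265   0.0975] x [-0.179  0.984  0.007] y [ 0.984  0.179 -0.008] z [-0.009  0.006 -1.   ] q [-0.47  0.51 -0.    1.07  0.    0.92] F [ 0.5  0.3 -1. ] w 0.0543
tool delta [-0.011  -0.0022  0.0389]
turn [-0.0078 -0.0073  0.023 ]
```

```bash
python3 -m crank '-.005 -.001 .006 -.007 -.006 .02 1;-.004 0 .01 0 0 0 1;0 0 .01 0 0 0 1;0 0 .005 0 0 0 1;0 0 0 0 0 0 1;0 0 0 0 0 0 1;0 0 0 0 0 0 1';python3 st.py .518 -.276 .0585 -81
```

```text
clock: 17.9
eef_pos: [0.5206, -0.2755, 0.0653]
tool_rot: [0.649, 0.761, 0.001, 0.002]
ft_force: [-0.4, 0.1, -0.0]
grip_width: 0.0546
t 17.9 p [ 0.5206 -0.2755  0.0653] x [-0.159  0.987 -0.002] y [0.987 0.159 0.003] z [ 0.003 -0.001 -1.   ] q [-0.49  0.55 -0.04  0.98  0.    0.92] F [-0.4  0.1 -0. ] w 0.0546
tool delta [-0.0001 -0.0027  0.0068]
turn [0.003  0.0017 0.0021]
```

```bash
python3 -m crank '0 0 .003 .003 .001 0 1;0 0 .002 0 0 0 1;0 0 0 0 0 0 1;0 0 0 0 0 0 1';python3 st.py .518 -.276 .0575 -81
```

```text
clock: 18.23
eef_pos: [0.5212, -0.2759, 0.0607]
tool_rot: [0.649, 0.761, -0.0, 0.001]
ft_force: [-0.1, -0.2, -1.4]
grip_width: 0.0544
t 18.23 p [ 0.5212 -0.2759  0.0607] x [-0.159  0.987 -0.002] y [0.987 0.159 0.001] z [ 0.001 -0.001 -1.   ] q [-0.49  0.55 -0.04  0.98 -0.    0.93] F [-0.1 -0.2 -1.4] w 0.0544
tool delta [ 0.0004 -0.0032  0.0031]
turn [0.001  0.0015 0.0021]
```

```bash
python3 - <<'E'
from h import *
snap('side','d3',(150,180,330,340),4)
E
```

```text
(no output)
```

View pics/d3.png

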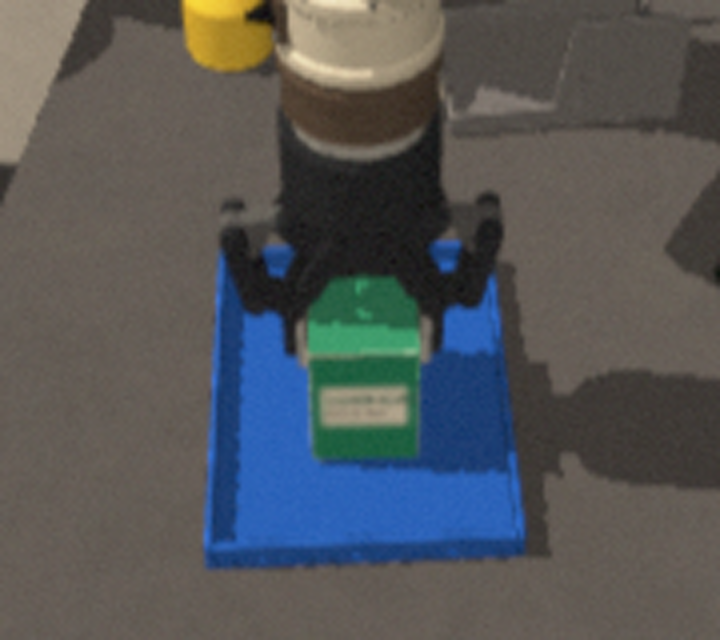

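The carton is centred in the tray, upright, base edge at (315–418,458), well inside the walls. I lower the last 3 mm and release.

```bash
python3 -m crank '0 0 .002 0 0 0 1;0 0 .0015 0 0 0 1;0 0 0 0 0 0 1;0 0 0 0 0 0 1';python3 st.py .518 -.276 .0575 -81
```

```text
clock: 18.62
eef_pos: [0.5216, -0.2759, 0.0573]
tool_rot: [0.649, 0.761, -0.0, 0.001]
ft_force: [-0.6, 0.7, -2.2]
grip_width: 0.0547
t 18.62 p [ 0.5216 -0.2759  0.0573] x [-0.159  0.987 -0.002] y [0.987 0.159 0.002] z [ 0.002 -0.002 -1.   ] q [-0.49  0.56 -0.04  0.97 -0.    0.93] F [-0.6  0.7 -2.2] w 0.0547
tool delta [ 0.0005 -0.0035 -0.0002]
turn [0.0018 0.0021 0.0022]
```

```bash
python3 -m crank '0 0 .0015 0 0 0 1;0 0 0 0 0 0 1';python3 st.py .518 -.276 .0575 -81
```

```text
clock: 18.78
eef_pos: [0.5219, -0.2761, 0.0575]
tool_rot: [0.649, 0.761, 0.0, 0.002]
ft_force: [0.8, 0.5, -0.9]
grip_width: 0.0548
t 18.78 p [ 0.5219 -0.2761  0.0575] x [-0.159  0.987 -0.003] y [0.987 0.159 0.003] z [ 0.003 -0.003 -1.   ] q [-0.49  0.56 -0.04  0.97 -0.    0.93] F [ 0.8  0.5 -0.9] w 0.0548
tool delta [ 0.0007 -0.0038 -0.    ]
turn [0.0027 0.0031 0.0022]
```

It no longer goes down, so the carton is seated. I open the gripper and retreat straight up.

```bash
python3 -m crank '0 0 0 0 0 0 -1;0 0 0 0 0 0 -1;0 0 0 0 0 0 -1;0 0 0 0 0 0 -1;0 0 0 0 0 0 -1;0 0 0 0 0 0 -1;0 0 0 0 0 0 -1;0 0 0 0 0 0 -1;0 0 -.006 0 0 0 -1;0 0 -.01 0 0 0 -1;0 0 -.015 0 0 0 -1;0 0 -.02 0 0 0 -1;0 0 -.02 0 0 0 -1;0 0 -.025 0 0 0 -1;0 0 -.025 0 0 0 -1;0 0 -.02 0 0 0 -1;0 0 0 0 0 0 -1;0 0 0 0 0 0 -1'; python3 st.py; python3 - <<'E'
from h import *
snap('scene','s3',(170,90,400,320),2.6)
E
```

```text
clock: 20.28
eef_pos: [0.5213, -0.2756, 0.2118]
tool_rot: [0.649, 0.761, 0.0, 0.004]
ft_force: [-0.0, -0.2, -0.6]
grip_width: 0.0854
t 20.28 p [ 0.5213 -0.2756  0.2118] x [-0.159  0.987 -0.005] y [0.987 0.159 0.006] z [ 0.006 -0.004 -1.   ] q [-0.49  0.43  0.18  1.31 -0.    0.93] F [-0.  -0.2 -0.6] w 0.0854
```

View pics/s3.png

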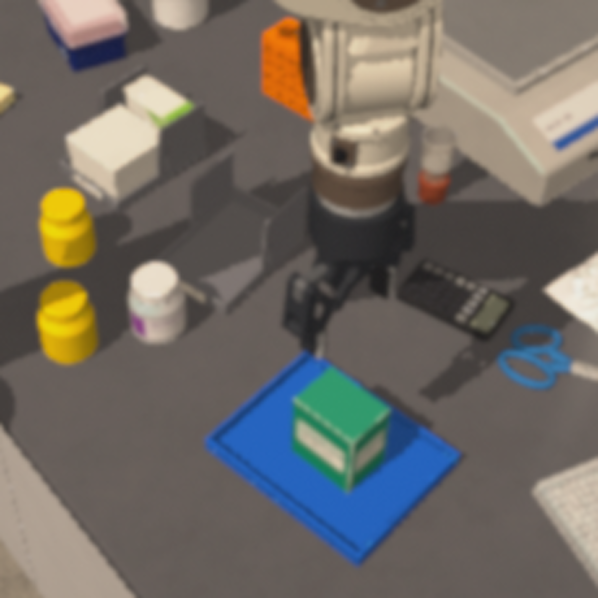

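The green carton stands upright in the tray at (340,425) with the gripper clear above it. The jar is upright on the bare worktop at (157,300), and the label carton is still in its bin at (158,100). I hand the job in.

```bash
python3 -c "
from workcell import order; print(order.job_done())"
```

```text
the job is handed in; nothing more can be done
None
```

I took the white jar out first and set it upright on the bare worktop. I then lifted out the green carton, stood it upright near the middle of the blue tray, and handed the job in at about 20 s.

- **Final picture:** The carton and jar were both upright, the label carton and card box were still in their bin, and the gripper was open and clear at z = 0.21 m.
- **Jar position:** By the wrist camera the jar stands about 157 mm from where the carton was, inside the 150–175 mm range.
- **Forces:** Every wrist force I read stayed under about 3 N per axis.
- **Disagreements:** None of my checks failed, but two numbers differed from what I expected:
  - The jaws read 57 mm on the 60 mm jar. I did not look into why, but the jar was held and set down upright.
  - I first measured the jar 3–6 mm farther from the carton than your stated 5 mm gap allows, which was within what the grip could take.

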